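Pack the second marble sample into the crate

TASK

The crate already holds one marble sample slab; take the matching slab out of the sample rack, lifting it upright over the front rail before you draw it forward, and stand it on edge in the crate, flat against the middle of the empty end wall, so that the crate is loaded evenly. Set it down gently, don't shove or tip the light crate, don't knock the slab hard on the rack, and leave everything else as it stands.

Things in the scene. Friction and masses are not known exactly. Their poses are not given: they have to be found in the camera images.
- rack: fixed plywood bench-top sample rack with an open back, 170 deep (its x, pointing to the back) x 340 wide (its y), in mm; its front (-x) faces the robot. Origin: centre of its underside, on the bench. Lower board: top at z = 50, x = -85 to 85, y = -152 to 152. Side cheeks 18 thick outside that: 112 high from x = -85 to -25, 275 high behind. Rear stop strip at x = 73 to 85, 35 above the board
- rail: the rack's fixed front retaining rail: a 12 mm round steel bar along the rack's y, from cheek to cheek. Origin: middle of the bar, at rack x = -70 mm, z = 84 mm; its top is at z = 90 mm, that is 40 mm above the lower board
- upper_edge (a point): middle of the front lower edge of the rack's fixed upper board, at rack x = -20 mm, z = 255 mm; that board (18 thick) runs back from here to x = 85 mm over the rack's whole width and carries piles of tile up to z = 343 mm, so the lower board is open above only in front of this edge
- slab: the marble sample slab to be packed, standing on edge on the rack's lower board behind the rail like a book: 100 long (its x, front to back), 20 thick (its y), 130 high (its z), in mm; solid stone that may be gripped firmly, 0.55 to 0.8 kg. Origin: centre of its underside. It may stand left, right or in the middle of the board, with 50 mm or more between its middle plane and what stands beside it
- mate: an identical slab (100 x 20 x 130 mm) already standing free on edge in the crate, within 5 mm of the crate's +y end wall; it can topple if the crate is jolted. Origin: centre of its underside
- crate: loose, light (0.3 kg) open plastic crate, outside 160 wide (its x) x 270 long (its y) x 68 high, walls and floor 5 thick, in mm. Origin: centre of its underside. The end walls' inner faces are at y = +130 mm (mate's end) and y = -130 mm (the empty end); its +x side faces away from the robot. It slides on the bench at a push of some 4 N or more
- offcut: bystander on the rack's lower board: low marble block 100 x 45 x 70 mm, loose. Origin: centre of its underside
- tub: bystander on the rack's lower board: round clear plastic tub with a white lid, 56 mm across, 80 mm high, loose. Origin: centre of its underside
- trim: bystander: rounded marble strip 30 x 200 x 15 mm lying loose on the bench. Origin: centre of its underside. (Not listed, because fixed and out of the way: mallet, trowel, carton and tile piles on the bench, all under 130 mm high, and a tile cutter 210 mm high along the right edge)

How it is judged:
On the way, in this order (a step that is already met when the one before it is completed fails the run):
1. the slab is lifted upright, its underside higher than the rail's top, while its middle is still behind the rail (z of slab in the frame of rack above 0.093 m and x of slab in the frame of rack above -0.05 m and angle between slab's own z axis and vertical below 0.4 rad), for 0.1 s.
2. the slab is drawn forward, its middle in front of the rail (x of slab in the frame of rack below -0.075 m and z of slab in the frame of rack above 0.06 m).
At the end, for the whole second after the job is handed in: the slab stands on edge on the crate's floor, within 6 degrees of upright, within 6 mm of touching the empty end wall and 6 degrees of square to it, within 20 mm of the middle of its width; the mate stands at its own end; the crate is flat, within 25 mm of where it was; all at rest (y of slab in the frame of crate below -0.114 m and x of slab in the frame of crate between -0.02 and 0.02 m and z of slab in the frame of crate between 0 and 0.01 m and angle between each of slab, mate's own z axis and vertical below 0.1 rad and angle between the y axis of slab and the y axis of crate, either way round below 0.1 rad and y of mate in the frame of crate above 0.105 m and distance of crate from where it was at the start of the episode below 0.025 m and angle between crate's own z axis and vertical below 0.03 rad and linear speed of each of slab, crate below 0.01 m/s).
It fails at once if the crate is tipped by more than 7 degrees or shoved by more than 25 mm (angle between crate's own z axis and vertical above 0.12 rad or distance of crate from where it was at the start of the episode above 0.025 m).
It fails at once if the mate topples (angle between mate's own z axis and vertical above 0.3 rad).
It fails at once if the slab is dropped or pressed on the crate with more than 80 N (contact force between slab and crate above 80 N).
It fails at once if the slab is knocked or dragged on the rack with more than 60 N (contact force between slab and rack above 60 N).
It fails at once if the offcut, the tub or the trim strip is moved by more than 20 mm (distance of any of offcut, tub, trim from where it was at the start of the episode above 0.02 m).
It also fails if it takes over 43 s, if anything falls off the work surface, if the arm or the gripper's body presses on something with over 40 N, if the wrist force passes 120 N, or if a joint passes its speed limit or range.

ROBOT

A 7-joint arm with a two-finger parallel gripper is mounted at the origin on the work surface. World frame = base frame: x ahead of the robot, y to its left, z up, the work surface at z = 0. Lengths are in m, angles in rad, forces in N, time in s.
With the tool pointing down it reaches from about 0.4 to 0.85 m from the base axis. Payload 4.5 kg.
Tool frame: the origin (TCP) lies at the very end of the fingers, on their centre line; the grasp point (between the pads) lies 19 mm behind it; z points along the fingers, y is the line along which they close (so a half turn about z gives the same grasp; the last joint's range is limited). The gripper opens to 88 mm and grips with 3 to 60 N. Pads are 18 mm wide; open, the fingers measure 123 mm over their backs; the gripper's body (75 mm by 187 mm) begins 45 mm behind the grasp point.
Start: joints at [1.14, 0.689, -0.195, 1.565, 0.157, 0.902, -0.215], TCP at [0.28, -0.559, 0.239] pointing down, gripper open.
Joint ranges: [-3.01, 3.01], [-0.46, 2.08], [-1.47, 1.51], [0.13, 2.56], [-1, 4.14], [0.04, 2.09], [-2.66, 2.66]. Speed limits (rad/s): [2.57, 2.57, 3.14, 3.14, 3.14, 3.14, 3.14].

INTERFACE

Orientations are given as a unit quaternion [x, y, z, w].
In Python, from plant import r gives the robot as it stands. The module is installed in compiled form; this text tells all that it offers.
- The arm moves only by the tool step_arm, never from a script. Its argument "increments" is a list of rows, each a list of 2 entries, a list of its own where there are three numbers: the shift along the world's x, y, z in cm, then the turn, a rotation vector about the world's x, y, z in degrees. A call has exactly 10 rows; each row shifts and turns the commanded pose from where the row before left it; what a row does not reach is not made up. A row lasts 1/10 s, in which the tool goes at most 50 mm and 8.59 degrees, less where a joint would pass 70% of its speed; a pose out of reach is approached as far as the arm can. A call is refused whole if a number of a shift passes 5 or a number of a turn 8.59, either way. A call with a gripper value outside its range is refused whole. "fingers" is the opening, from 0 (shut) to 1 (fully open), set as the call begins (left out, the last holds). The fingers move at their own pace and stop on an object; "grip_force" is the grip in N (left out, the last holds). Time passes only in rows, so rows that do not move let the fingers close, or fill a call up. It gives the time, the measured TCP pose, the force, the opening and the grip force at its end, in the units of the state.
- r.get_state(): the state, without advancing time (a new reading comes with each control period).
- r.snapshot(name): name is "side" or "top"; returns (picture, depth): 420x560x3 uint8, red, green, blue; 420x560 float32, m along the optical axis (not along the pixel's ray), 0 where there is no reading.
- r.calibration(name): a dict with "fov_y" (degrees; the focal length in pixels is half the picture's height over the tangent of half this angle, whatever the lens; pixels are square), "cx", "cy" (the principal point, pixels), "k1" (the pictures are not rectified: a ray, as slopes to the right and down, at radius r is drawn at 1 + k1 r^2 times it, then the intrinsics apply), "R" (3x3) and "t" (3): a world point X has camera coordinates R X + t. Camera axes: x right, y down, z forward; pixel columns grow to the right and rows downward; lengths in m; the calibration is good to about 2 mm. A picture is of the moment at which its call begins. calibration takes no time and is no camera call.
- r.finish_job(): hands the job in; it is judged then, once.
The state is a dict: "clock": time; "q": joint angles; "qd": joint speeds; "joint_torque": joint torques, N m; "tool_pos": TCP position; "eef_rot": TCP orientation; "contact_force": force on the tool from outside, world axes, zero at the start; "moment": the same for the moment, N m; "opening": opening from 0.0 (shut) to 1.0 (fully open); "finger_force": force on a finger pad.
Only numpy, scipy, OpenCV 4.12 (cv2) and the standard library are available. Lean on these libraries where they do the work, as an engineer would, in place of code of your own. Each camera call takes 0.05 s, during which the arm holds its last target. There are 200 camera calls.

## Working session

There is one attempt and no reset: what is moved stays moved. The work goes in short steps, Python scripts to look and compute and a tool call to move; the robot and the scene stay as the last step left them, time stands still between calls to the robot, and variables do not carry over. Pictures are saved under pics/ and viewed, at most 10 in all, crops included, and the job is handed in when it is done.

Besides the shell and the picture viewer there is one more tool, called after "Request:" by a JSON object that holds its "name" and its "arguments", one argument or row to a line. step_arm: Moves the arm, as the interface text tells. Its arguments: {"type":"object","properties":{"increments":{"type":"array","items":{"type":"array"}},"fingers":{"type":"number"},"grip_force":{"type":"number"}},"required":["increments"]}

```bash
mkdir -p pics; cat > h.py <<'E'
import numpy as np, cv2
from plant import r
def snap(n,tag):
    p,d=r.snapshot(n); cv2.imwrite(f'pics/{tag}.png',p[:,:,::-1]); np.savez(f'{tag}.npz',p=p,d=d); return p,d
def K(c):
    f=210/np.tan(np.radians(c['fov_y'])/2); return f
def rays(n,uv):
    c=r.calibration(n); f=K(c); uv=np.atleast_2d(np.array(uv,float))
    m=np.array([[f,0,c['cx']],[0,f,c['cy']],[0,0,1]])
    s=cv2.undistortPoints(uv[:,None],m,np.array([c['k1'],0,0,0.]))[:,0]
    return np.c_[s,np.ones(len(s))],np.array(c['R']),np.array(c['t'])
def pts(n,uv,d):   # with depth
    s,R,t=rays(n,uv); return (s*np.atleast_1d(d)[:,None]-t)@R
def onz(n,uv,z):   # ray to plane z
    s,R,t=rays(n,uv); o=-t@R; v=s@R; return o+v*((z-o[2])/v[:,2])[:,None]
def cloud(n,d):
    v,u=np.mgrid[0:d.shape[0],0:d.shape[1]]; P=pts(n,np.c_[u.ravel(),v.ravel()],d.ravel()).reshape(d.shape+(3,)); P[d==0]=np.nan; return P
E
python3 - <<'E'
from h import *
for n in('side','top'):
    snap(n,n+'0'); c=r.calibration(n); print(n,c['fov_y'],c['k1'],-np.array(c['t'])@np.array(c['R']),np.array(c['R'])[2])
s=r.get_state(); print({k:np.round(v,3) for k,v in s.items()})
E
```

```text
side 44.66095679904339 -0.13640460021833786 [0.22065655 1.01994433 0.79390157] [ 0.2630953  -0.79732551 -0.54318772]
top 54.52135756392791 -0.11728417434329458 [0.35542231 0.07133428 1.19185843] [ 0.18825319  0.00993419 -0.98207029]
{'clock': np.float64(0.1), 'q': array([ 1.14 ,  0.69 , -0.195,  1.566,  0.157,  0.903, -0.215]), 'qd': array([-0.   , -0.003,  0.001, -0.005, -0.   , -0.001,  0.001]), 'joint_torque': array([-3.0000e-03, -5.2850e+01, -1.2710e+00, -1.5384e+01, -5.2000e-02,
        2.0000e-03,  0.0000e+00]), 'tool_pos': array([ 0.28 , -0.558,  0.238]), 'eef_rot': array([ 0.973,  0.23 , -0.   , -0.001]), 'contact_force': array([ 0.141, -0.109,  0.191]), 'moment': array([ 0.021,  0.034, -0.027]), 'finger_force': np.float64(0.0), 'opening': np.float64(1.001)}
```

View pics/side0.png

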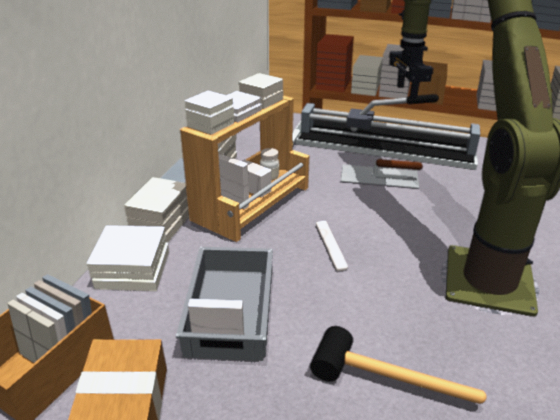

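View pics/top0.png

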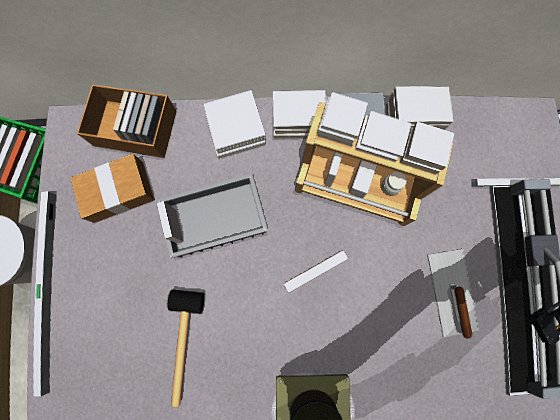

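The side view shows the rack at (245,150) with the slab at its left (232,180) and the crate at (230,300) with the mate near (217,315). In the top view the rack is at (375,165), with the slab (334,168), offcut (363,180) and tub (395,183). The crate is at (213,215) with the mate at its left end (166,220), so its right end is the empty one.

```bash
python3 - <<'E'
from h import *
a=np.load('top0.npz'); p,d=a['p'],a['d']
P=cloud('top',d)
def rect(m,name):
    q=P[m][:,:2]; rr=cv2.minAreaRect(q.astype(np.float32)*1000); print(name,m.sum(),np.round(rr[0],1),np.round(rr[1],1),round(rr[2],1),'z',np.round(np.nanmedian(P[m][:,2]),4))
Z=P[...,2]; v,u=np.mgrid[0:420,0:560]
def reg(u0,u1,v0,v1,z0,z1): return (u>=u0)&(u<=u1)&(v>=v0)&(v<=v1)&(Z>z0)&(Z<z1)
rect(reg(150,275,170,265,.055,.08),'rim')
rect(reg(150,275,170,265,.11,.16),'mate top')
rect(reg(170,260,185,245,.0,.015),'floor')
rect(reg(322,345,145,192,.165,.195),'slab top')
rect(reg(348,378,150,202,.11,.13),'offcut top')
rect(reg(380,408,165,202,.115,.14),'tub top')
rect(reg(280,350,245,295,.008,.025),'trim')
rect(reg(295,460,90,225,.265,.28),'board')
rect(reg(290,425,170,225,.075,.1),'rail?')
rect(reg(290,425,140,225,.1,.12),'cheek fronts')
print('bench z',np.nanmedian(Z[330:350,230:260]))
for n,(u0,u1,v0,v1) in {'topz':(280,470,80,230,),'sidez':(170,320,70,250)}.items():
    im=cv2.imread('pics/top0.png' if n=='topz' else 'pics/side0.png')[v0:v1,u0:u1]
    cv2.imwrite(f'pics/{n}.png',cv2.resize(im,None,fx=3 if n=='sidez' else 4,fy=3 if n=='sidez' else 4,interpolation=cv2.INTER_CUBIC))
E
```

```text
rim 1251 [554.8 275.4] [174.5 283. ] 14.9 z 0.0672
mate top 369 [532.3 390. ] [100.8  22.3] 15.4 z 0.1338
floor 3914 [566.2 278.5] [276.5 183.8] 89.2 z 0.0044
slab top 189 [663.5 -65.6] [20.  61.6] 71.0 z 0.1794
offcut top 510 [ 645.9 -150.2] [45.6 87.4] 67.9 z 0.1192
tub top 255 [ 629.8 -237.1] [46.2 46.5] 81.7 z 0.1292
trim 719 [394.9 -18.7] [ 30.2 200.2] 28.0 z 0.0138
board 1588 [ 685.2 -161.9] [342.5 110. ] 70.9 z 0.2729
rail? 740 [ 620.5 -132.5] [336.2 127.1] 77.8 z 0.0881
cheek fronts 833 [ 632.4 -144.5] [339.5 118.4] 71.2 z 0.1136
bench z -0.0006021014895849953
```

View pics/topz.png

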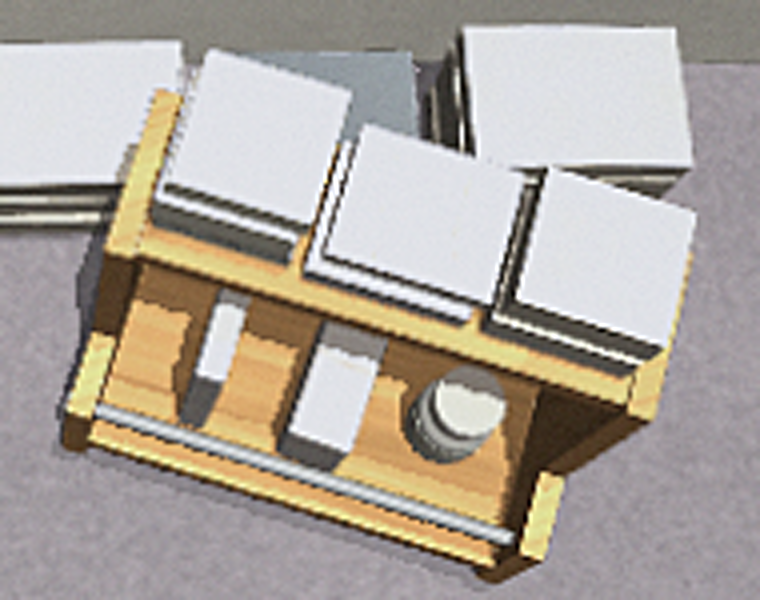

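The zoom shows the slab top at (222,340), square to the rack and partly under the upper board. The offcut and tub are to its right, with free space on both sides of it. A tool tilted about 45° down, gripping over the front corner, clears the upper board. I'll start the approach, and use the joint readings to learn the kinematics.

Request:
{"name": "step_arm", "arguments": {
  "increments": [
    [[1.5,4.5,1],[0,0,-4.57]],
    [[1.5,4.5,1],[0,0,-4.57]],
    [[1.5,4.5,1],[0,0,-4.57]],
    [[1.5,4.5,1],[0,0,-4.57]],
    [[1.5,4.5,1],[0,0,-4.57]],
    [[1.5,4.5,1],[0,0,-4.57]],
    [[1.5,4.5,1],[0,0,-4.57]],
    [[1.5,4.5,1],[0,0,-4.57]],
    [[1.5,4.5,1],[0,0,-4.57]],
    [[1.5,4.5,1],[0,0,-4.57]]
  ],
  "fingers": 0.7
}}

```text
clock: 1.1
tool_pos: [0.4302, -0.1068, 0.3391]
eef_rot: [0.986, -0.167, -0.0, 0.0]
contact_force: [0.4, 0.2, -0.9]
opening: 0.702
finger_force: 0.0
```

```bash
python3 - <<'E'
from h import *
s=r.get_state(); print({k:np.round(s[k],4).tolist() for k in('q','tool_pos','eef_rot','opening','contact_force')})
P=cloud('top',np.load('top0.npz')['d']); Q=cloud('side',np.load('side0.npz')['d'])
def rz(a): a=np.radians(a); return np.array([[np.cos(a),-np.sin(a)],[np.sin(a),np.cos(a)]])
for n,C in(('top',P),('side',Q)):
    q=C.reshape(-1,3); q=q[(np.hypot(q[:,0]-.56,q[:,1]-.275)<.19)]
    for yaw in (14.5,15.,15.5):
        w=np.c_[(q[:,:2]-[.56,.275])@rz(yaw),q[:,2]]
        rim=w[(w[:,2]>.061)&(w[:,2]<.074)&(abs(w[:,0])<.1)&(abs(w[:,1])<.15)]
        o=[]
        for ax,lim in((0,.1),(1,.08)):   # outer edges by percentiles of strips
            for sg in(1,-1):
                e=rim[(sg*rim[:,ax]>(.06 if ax==0 else .115))&(abs(rim[:,1-ax])<lim)]
                sl=np.polyfit(e[:,1-ax],e[:,ax],1)[0] if len(e)>10 else 9
                o.append((len(e),round(float(np.median(e[:,ax]))*1000,1),round(float(np.degrees(sl)),2)))
        print(n,yaw,o)
    w=np.c_[(q[:,:2]-[.56,.275])@rz(15),q[:,2]]
    m=w[(w[:,2]>.13)&(w[:,2]<.14)&(w[:,1]>.08)]
    print(' mate',len(m),np.percentile(m,[2,50,98],axis=0).round(4).tolist(), np.degrees(np.polyfit(m[:,0],m[:,1],1)[0]))
E
```

```text
{'q': [0.1461, 0.3133, -0.0096, 1.9408, 0.004, 0.8878, -1.7724], 'tool_pos': [0.4302, -0.1068, 0.3391], 'eef_rot': [0.9859, -0.1673, -0.0002, 0.0001], 'opening': 0.7017, 'contact_force': [0.4036, 0.2034, -0.8607]}
top 14.5 [(304, 74.8, -0.34), (300, -86.0, -0.47), (92, 135.2, -3.16), (238, -133.8, 1.75)]
top 15.0 [(306, 74.5, 0.15), (299, -86.3, -0.01), (89, 136.2, -3.36), (238, -133.8, 1.66)]
top 15.5 [(305, 74.7, 0.65), (301, -86.2, 0.49), (88, 136.5, -3.24), (237, -133.8, 1.35)]
 mate 290 [[-0.0457, 0.1077, 0.1306], [0.0023, 0.118, 0.1345], [0.051, 0.1281, 0.1379]] 0.08963466168925299
side 14.5 [(350, 74.3, -0.56), (343, -86.4, -0.34), (764, 137.2, -1.26), (321, -129.1, 1.05)]
side 15.0 [(351, 74.5, -0.06), (344, -86.4, 0.18), (760, 137.2, -1.66), (325, -128.9, 0.6)]
side 15.5 [(351, 74.6, 0.46), (345, -86.4, 0.6), (762, 137.4, -1.97), (321, -128.8, 0.11)]
 mate 441 [[-0.045, 0.1115, 0.1304], [0.0041, 0.1229, 0.1336], [0.0495, 0.1315, 0.1366]] 0.28490760738514065
```

```bash
cat > kin.py <<'E'
import numpy as np, itertools
from scipy.spatial.transform import Rotation as Ro
from scipy.optimize import least_squares
def fk(q,p,s):
    h,L1,L2,Lt,th=p
    R=Ro.identity(); x=np.array([0,0,h])
    ax=['z','y','z','y','z','y','z']
    for i in range(7):
        R=R*Ro.from_euler(ax[i],s[i]*q[i])
        if i==2: x=x+R.apply([0,0,L1])
        if i==4: x=x+R.apply([0,0,L2])
    return x+R.apply([0,0,Lt]), R*Ro.from_euler('z',th)
def fit(D):
    best=[]
    for s3,s5,s7,t in itertools.product((1,-1),(1,-1),(1,-1),(0,np.pi/2,np.pi,-np.pi/2)):
        s=[-1,1,s3,1,s5,1,s7]
        def f(p):
            o=[]
            for q,x,e in D:
                a,R=fk(q,p,s); o+=list(a-x)+list(.3*(Ro.from_quat(e).inv()*R).as_rotvec())
            return o+[.001*(p[3]-.28)]
        z=least_squares(f,[.32,.55,.35,.28,t]); best.append((z.cost,s,z.x))
    return sorted(best,key=lambda b:b[0])
D=[([1.14,.69,-.195,1.566,.157,.903,-.215],[.28,-.558,.238],[.973,.23,0,-.001]),
([0.1461,0.3133,-0.0096,1.9408,0.004,0.8878,-1.7724],[0.4302,-0.1068,0.3391],[0.9859,-0.1673,-0.0002,0.0001])]
if __name__=='__main__':
    for b in fit(D)[:4]: print(b[0],b[1],b[2].round(4))
E
python3 kin.py
```

```text
0.0018453069110779866 [-1, 1, -1, 1, -1, 1, -1] [ 3.6084  0.6511  0.2926  3.6975 -4.712 ]
0.0018453069110784335 [-1, 1, -1, 1, -1, 1, -1] [3.6084 0.6511 0.2926 3.6975 1.5712]
0.0018453069110785606 [-1, 1, -1, 1, -1, 1, -1] [3.6085 0.6511 0.2926 3.6975 1.5712]
0.0018453069110837092 [-1, 1, -1, 1, -1, 1, -1] [3.6083 0.6511 0.2926 3.6974 1.5712]
```

```bash
cat > kin.py <<'E'
import numpy as np, itertools
from scipy.spatial.transform import Rotation as Ro
from scipy.optimize import least_squares
S=[-1,1,-1,1,-1,1,-1]; AX='zyzyzyz'
def fk(q,p):
    h,L1,L2,Lt,th,d1,d2,b=p      # d1,d2 lateral offsets after j3,j5 ; b: base yaw offset
    R=Ro.from_euler('z',b); x=np.array([0,0,h])
    for i in range(7):
        R=R*Ro.from_euler(AX[i],S[i]*q[i])
        if i==2: x=x+R.apply([0,d1,L1])
        if i==4: x=x+R.apply([0,d2,L2])
    return x+R.apply([0,0,Lt]), R*Ro.from_euler('z',th)
def res(D,p):
    o=[]
    for q,x,e in D:
        a,R=fk(q,p); o+=list(a-np.array(x))+list(.3*(Ro.from_quat(e).inv()*R).as_rotvec())
    return np.array(o)
p0=np.array([.32,.55,.35,.28,1.57,0,0,0])
def fit(D): 
    w=np.array([0.01,0,0,.05,0,.02,.05,.02])
    return least_squares(lambda p:np.r_[res(D,p),w*(p-p0)],p0)
D=[([1.14,.69,-.195,1.566,.157,.903,-.215],[.28,-.558,.238],[.973,.23,0,-.001]),
([0.1461,0.3133,-0.0096,1.9408,0.004,0.8878,-1.7724],[0.4302,-0.1068,0.3391],[0.9859,-0.1673,-0.0002,0.0001])]
if __name__=='__main__':
    z=fit(D); print(z.x.round(4)); print(res(D,z.x).round(4).reshape(-1,6))
E
python3 kin.py
```

```text
[ 0.3121  0.5543  0.3484  0.2803  1.5658 -0.0404 -0.0033 -0.0054]
[[-0.     -0.      0.      0.     -0.     -0.0001]
 [-0.      0.     -0.      0.      0.      0.0001]]
```

```bash
cat > plan.py <<'E'
from kin import *
lo=np.array([-3.01,-.46,-1.47,.13,-1,.04,-2.66])+.05; hi=np.array([3.01,2.08,1.51,2.56,4.14,2.09,2.66])-.05
def toolrot(yaw,beta):   # yaw of forward direction (deg), tilt beta; tool y along -(left)
    y,b=np.radians([yaw,beta]); f=np.array([np.cos(y),np.sin(y),0])
    z=np.sin(b)*f-np.cos(b)*np.array([0,0,1]); yy=-np.array([-np.sin(y),np.cos(y),0]); x=np.cross(yy,z)
    return Ro.from_matrix(np.c_[x,yy,z])
def ik(pos,R,q0,p,seed,n=60):
    rng=np.random.default_rng(seed); out=[]
    for k in range(n):
        q=np.clip(q0,lo,hi) if k==0 else rng.uniform(lo,hi)
        f=lambda q:np.r_[fk(q,p)[0]-pos,.3*(R.inv()*fk(q,p)[1]).as_rotvec(),.002*(q-q0)]
        z=least_squares(f,q,bounds=(lo,hi))
        if np.linalg.norm(f(z.x)[:6])<.006: out.append((np.abs(z.x-q0).max(),z.x))
    return sorted(out,key=lambda o:o[0])
if __name__=='__main__':
    p=fit(D).x; q0=np.array(D[-1][0])
    rx=np.array([.945,-.327]); 
    for beta in (35,45,55,70,88):
      b=np.radians(beta)
      for nm,G,yaw in (('rack',np.array([.6627,-.0652,.155]),-19.1),('crate',np.array([.570,.157,.107]),15.)):
        R=toolrot(yaw,beta); pos=G+.019*R.apply([0,0,1])
        for o in ik(pos,R,q0,p,1,30)[:2]: print(beta,nm,o[1].round(2))
E
python3 plan.py
```

```text
35 rack [-0.22  0.84  0.29  1.98  3.07  0.23  1.23]
35 rack [-0.22  0.84  0.29  1.98  3.07  0.23  1.23]
35 crate [-0.47  0.89  0.18  2.22  3.25  0.58  1.32]
35 crate [-0.47  0.89  0.18  2.22  3.25  0.58  1.32]
45 rack [-0.31  0.91  0.4   2.09  3.07  0.53  1.14]
45 rack [-0.31  0.91  0.4   2.09  3.07  0.53  1.14]
45 crate [-0.56  0.99  0.31  2.32  3.27  0.94  1.22]
45 crate [-0.56  0.99  0.31  2.32  3.27  0.94  1.22]
55 rack [-0.41  1.02  0.54  2.17  3.05  0.82  1.01]
55 rack [-0.41  1.02  0.54  2.17  3.05  0.82  1.01]
55 crate [-0.71  1.19  0.56  2.4   3.28  1.33  1.  ]
55 crate [-0.71  1.19  0.56  2.4   3.28  1.33  1.  ]
70 rack [-0.58  1.3   0.79  2.24  2.95  1.17  0.71]
70 rack [-0.58  1.3   0.79  2.24  2.95  1.17  0.71]
70 crate [-0.96  1.76  1.12  2.45  3.06  1.77  0.21]
70 crate [-0.96  1.76  1.12  2.45  3.06  1.77  0.21]
88 rack [-0.69  1.63  0.96  2.23  2.62  1.33  0.43]
88 rack [-0.69  1.63  0.96  2.23  2.62  1.33  0.43]
88 crate [-1.03  1.98  1.05  2.4   2.53  1.75  0.02]
88 crate [-1.03  1.98  1.05  2.4   2.53  1.75  0.02]
```

```bash
cat >> plan.py <<'E'
def path(q0,q1,n,p):
    X=[fk(q0+(q1-q0)*k/n,p) for k in range(n+1)]
    for k in range(n):
        print([[*np.round((X[k+1][0]-X[k][0])*100,2)],[*np.round(np.degrees((X[k+1][1]*X[k][1].inv()).as_rotvec()),1)]], '   ',X[k+1][0].round(3))
E
python3 - <<'E' | sed 's/np.float64(\([^)]*\))/\1/g'
from plan import *
p=fit(D).x; q0=np.array(D[-1][0])
a=np.array([.724,-.250,-.643]); R=toolrot(-19.1,50)*Ro.from_euler('z',np.pi)
T=np.array([.6774,-.0702,.1428])
qt=q0+[ -.3,.5,.3,.1,3.07,-.2,-.2]
for d in (0,.13):
    s=ik(T-d*a,R,qt,p,1,1); print(d,s[0][1].round(3))
q1=s[0][1]
path(q0,q1,25,p)
E
```

```text
0 [-0.301  0.927  0.357  2.131  2.962  0.679 -1.915]
0.13 [-0.445  0.714  0.415  2.367  2.897  0.682 -1.884]
[[-0.72, -2.07, -0.98], [-5.1, 2.1, 4.5]]     [ 0.423 -0.127  0.329]
[[-0.51, -2.03, -0.72], [-5.0, 2.1, 4.7]]     [ 0.418 -0.148  0.322]
[[-0.28, -1.95, -0.48], [-4.8, 2.0, 4.9]]     [ 0.415 -0.167  0.317]
[[-0.04, -1.84, -0.27], [-4.7, 2.0, 5.1]]     [ 0.415 -0.186  0.315]
[[0.2, -1.69, -0.1], [-4.5, 2.0, 5.3]]     [ 0.417 -0.203  0.314]
[[0.44, -1.51, 0.04], [-4.4, 2.0, 5.4]]     [ 0.421 -0.218  0.314]
[[0.67, -1.29, 0.15], [-4.2, 2.0, 5.6]]     [ 0.428 -0.231  0.316]
[[0.89, -1.05, 0.22], [-4.0, 2.0, 5.8]]     [ 0.437 -0.241  0.318]
[[1.08, -0.79, 0.25], [-3.9, 2.0, 5.9]]     [ 0.448 -0.249  0.32 ]
[[1.24, -0.51, 0.25], [-3.7, 2.1, 6.0]]     [ 0.46  -0.254  0.323]
[[1.37, -0.21, 0.22], [-3.5, 2.1, 6.1]]     [ 0.474 -0.256  0.325]
[[1.46, 0.09, 0.16], [-3.3, 2.2, 6.2]]     [ 0.488 -0.255  0.327]
[[1.52, 0.39, 0.07], [-3.2, 2.2, 6.3]]     [ 0.503 -0.251  0.327]
[[1.53, 0.69, -0.05], [-3.0, 2.3, 6.4]]     [ 0.519 -0.244  0.327]
[[1.5, 0.97, -0.18], [-2.8, 2.4, 6.5]]     [ 0.534 -0.235  0.325]
[[1.42, 1.24, -0.33], [-2.7, 2.5, 6.5]]     [ 0.548 -0.222  0.322]
[[1.3, 1.49, -0.48], [-2.5, 2.6, 6.5]]     [ 0.561 -0.207  0.317]
[[1.15, 1.71, -0.64], [-2.4, 2.7, 6.6]]     [ 0.572 -0.19   0.31 ]
[[0.95, 1.9, -0.81], [-2.3, 2.8, 6.6]]     [ 0.582 -0.171  0.302]
[[0.73, 2.06, -0.96], [-2.2, 2.9, 6.6]]     [ 0.589 -0.151  0.293]
[[0.47, 2.18, -1.11], [-2.1, 3.1, 6.6]]     [ 0.594 -0.129  0.282]
[[0.19, 2.26, -1.24], [-2.0, 3.2, 6.6]]     [ 0.596 -0.106  0.269]
[[-0.11, 2.3, -1.35], [-1.9, 3.3, 6.5]]     [ 0.595 -0.083  0.256]
[[-0.41, 2.3, -1.44], [-1.8, 3.4, 6.5]]     [ 0.591 -0.06   0.241]
[[-0.73, 2.26, -1.51], [-1.8, 3.5, 6.5]]     [ 0.583 -0.038  0.226]
```

```bash
python3 - <<'E' | sed 's/np.float64(\([^)]*\))/\1/g'
from plan import *
p=fit(D).x; q0=np.array(D[-1][0])
a=np.array([.724,-.250,-.643]); R=toolrot(-19.1,50)*Ro.from_euler('z',np.pi)
T=np.array([.6774,-.0702,.1428])
s=ik(T-.19*a,R,q0+[ -.3,.5,.3,.1,3.07,-.2,-.2],p,1,1); print(s[0][1].round(3))
path(q0,s[0][1],25,p)
E
```

```text
[-0.552  0.603  0.472  2.449  2.84   0.641 -1.848]
[[-0.82, -1.91, -0.87], [-5.1, 2.0, 4.6]]     [ 0.422 -0.126  0.33 ]
[[-0.6, -1.87, -0.61], [-4.9, 1.9, 4.8]]     [ 0.416 -0.145  0.324]
[[-0.37, -1.8, -0.38], [-4.8, 1.9, 5.0]]     [ 0.412 -0.163  0.32 ]
[[-0.14, -1.68, -0.18], [-4.6, 1.8, 5.2]]     [ 0.411 -0.179  0.319]
[[0.1, -1.53, -0.0], [-4.5, 1.8, 5.4]]     [ 0.412 -0.195  0.319]
[[0.33, -1.35, 0.14], [-4.3, 1.8, 5.5]]     [ 0.415 -0.208  0.32 ]
[[0.54, -1.14, 0.24], [-4.2, 1.8, 5.7]]     [ 0.421 -0.22   0.322]
[[0.74, -0.91, 0.31], [-4.0, 1.8, 5.8]]     [ 0.428 -0.229  0.326]
[[0.92, -0.65, 0.35], [-3.8, 1.9, 6.0]]     [ 0.437 -0.235  0.329]
[[1.07, -0.38, 0.35], [-3.7, 1.9, 6.1]]     [ 0.448 -0.239  0.333]
[[1.18, -0.1, 0.33], [-3.5, 2.0, 6.2]]     [ 0.46  -0.24   0.336]
[[1.26, 0.19, 0.27], [-3.3, 2.1, 6.3]]     [ 0.472 -0.238  0.339]
[[1.3, 0.48, 0.19], [-3.2, 2.1, 6.3]]     [ 0.485 -0.233  0.34 ]
[[1.3, 0.76, 0.09], [-3.0, 2.2, 6.4]]     [ 0.498 -0.226  0.341]
[[1.26, 1.03, -0.03], [-2.9, 2.3, 6.5]]     [ 0.511 -0.215  0.341]
[[1.18, 1.28, -0.16], [-2.7, 2.4, 6.5]]     [ 0.523 -0.203  0.339]
[[1.06, 1.51, -0.3], [-2.6, 2.5, 6.5]]     [ 0.533 -0.188  0.336]
[[0.9, 1.71, -0.45], [-2.5, 2.6, 6.5]]     [ 0.542 -0.17   0.332]
[[0.72, 1.88, -0.59], [-2.4, 2.7, 6.5]]     [ 0.55  -0.152  0.326]
[[0.5, 2.02, -0.74], [-2.3, 2.8, 6.5]]     [ 0.555 -0.131  0.319]
[[0.25, 2.12, -0.87], [-2.2, 2.9, 6.5]]     [ 0.557 -0.11   0.31 ]
[[-0.01, 2.19, -0.99], [-2.2, 3.0, 6.5]]     [ 0.557 -0.088  0.3  ]
[[-0.29, 2.21, -1.09], [-2.1, 3.1, 6.5]]     [ 0.554 -0.066  0.289]
[[-0.57, 2.2, -1.18], [-2.1, 3.2, 6.4]]     [ 0.548 -0.044  0.277]
[[-0.86, 2.15, -1.24], [-2.0, 3.3, 6.4]]     [ 0.54  -0.023  0.265]
```

Request:
{"name": "step_arm", "arguments": {
  "increments": [
    [[-0.8,-1.9,-0.9],[-5.1,2.0,4.6]],
    [[-0.6,-1.9,-0.6],[-4.9,1.9,4.8]],
    [[-0.4,-1.8,-0.4],[-4.8,1.9,5.0]],
    [[-0.1,-1.7,-0.2],[-4.6,1.8,5.2]],
    [[0.1,-1.5,0],[-4.5,1.8,5.4]],
    [[0.3,-1.3,0.1],[-4.3,1.8,5.5]],
    [[0.5,-1.1,0.2],[-4.2,1.8,5.7]],
    [[0.7,-0.9,0.3],[-4.0,1.8,5.8]],
    [[0.9,-0.7,0.4],[-3.8,1.9,6.0]],
    [[1.1,-0.4,0.4],[-3.7,1.9,6.1]]
  ]
}}

```text
clock: 2.1
tool_pos: [0.4475, -0.2407, 0.3317]
eef_rot: [0.87, 0.307, -0.071, 0.38]
contact_force: [-0.0, -0.1, -0.6]
opening: 0.701
finger_force: 0.0
```

```bash
python3 - <<'E'
from h import *
from kin import *
s=r.get_state(); q=s['q']; print(q.round(4).tolist(),s['tool_pos'].round(4).tolist(),s['eef_rot'].round(4).tolist())
D.append((q,s['tool_pos'],s['eef_rot'])); p=fit(D); print(p.x.round(4)); print(res(D,p.x).round(4).reshape(-1,6)[2])
E
```

```text
[-0.198, 0.4388, 0.1652, 2.1894, 1.1365, 0.8123, -1.884] [0.4475, -0.2407, 0.3317] [0.8698, 0.3066, -0.0709, 0.3801]
[ 3.6030e-01  5.5170e-01  3.5030e-01  3.2560e-01  1.5721e+00 -4.2900e-02
 -4.8000e-03  1.2000e-03]
[-0.0013  0.0006  0.0015 -0.0001  0.0002  0.0002]
```

```bash
cat >> kin.py <<'E'
D.append(([-0.198,0.4388,0.1652,2.1894,1.1365,0.8123,-1.884],[0.4475,-0.2407,0.3317],[0.8698,0.3066,-0.0709,0.3801]))
E
python3 - <<'E' | sed 's/np.float64(\([^)]*\))/\1/g'
from plan import *
p=fit(D).x; q0=np.array(D[-1][0])
a=np.array([.724,-.250,-.643]); R=toolrot(-19.1,50)*Ro.from_euler('z',np.pi)
T=np.array([.6774,-.0702,.1428])
for d in(0,.18):
    s=ik(T-d*a,R,np.array([-.55,.6,.47,2.45,2.84,.64,-1.85]),p,1,1); print(s[0][1].round(3))
path(q0,s[0][1],15,p)
Rc=toolrot(15,50)*Ro.from_euler('z',np.pi); 
for z in (.2,.11): print('crate',[o[1].round(2) for o in ik(np.array([.58,.16,z]),Rc,s[0][1],p,1,1)])
E
```

```text
[-0.325  0.957  0.347  2.221  2.936  0.787 -1.935]
[-0.841  0.909  1.051  2.51   3.498  0.794 -2.61 ]
[[1.69, -1.53, 0.97], [-5.8, 1.1, 5.4]]     [ 0.463 -0.255  0.343]
[[1.91, -0.9, 0.99], [-5.4, 1.2, 5.8]]     [ 0.482 -0.264  0.353]
[[2.05, -0.26, 0.9], [-4.9, 1.3, 6.1]]     [ 0.503 -0.267  0.362]
[[2.1, 0.37, 0.73], [-4.5, 1.6, 6.3]]     [ 0.524 -0.263  0.369]
[[2.06, 0.95, 0.49], [-4.1, 1.8, 6.5]]     [ 0.544 -0.254  0.374]
[[1.91, 1.48, 0.18], [-3.6, 2.1, 6.6]]     [ 0.563 -0.239  0.376]
[[1.67, 1.92, -0.16], [-3.3, 2.5, 6.7]]     [ 0.58  -0.22   0.374]
[[1.34, 2.28, -0.51], [-2.9, 2.9, 6.6]]     [ 0.594 -0.197  0.369]
[[0.93, 2.53, -0.87], [-2.6, 3.3, 6.5]]     [ 0.603 -0.172  0.361]
[[0.45, 2.67, -1.19], [-2.3, 3.7, 6.3]]     [ 0.607 -0.145  0.349]
[[-0.07, 2.71, -1.48], [-2.1, 4.1, 6.1]]     [ 0.607 -0.118  0.334]
[[-0.61, 2.64, -1.7], [-1.9, 4.5, 5.7]]     [ 0.601 -0.092  0.317]
[[-1.16, 2.48, -1.86], [-1.9, 4.9, 5.4]]     [ 0.589 -0.067  0.298]
[[-1.7, 2.25, -1.94], [-1.8, 5.2, 4.9]]     [ 0.572 -0.044  0.279]
[[-2.21, 1.95, -1.93], [-1.8, 5.5, 4.5]]     [ 0.55  -0.025  0.259]
crate [array([-0.86,  1.04,  0.9 ,  2.46,  3.61,  1.18, -2.39])]
crate [array([-0.82,  1.29,  0.81,  2.47,  3.45,  1.39, -2.39])]
```

```bash
python3 - <<'E' | sed 's/np.float64(\([^)]*\))/\1/g'
from plan import *
p=fit(D).x; q0=np.array(D[-1][0]); f=np.array([.945,-.327,0]); up=np.array([0,0,1.])
for beta,G in((45,[.6569,-.0655+.002,.150]),(50,[.6636,-.0655,.155])):
    b=np.radians(beta); a=np.sin(b)*f-np.cos(b)*up; T=np.array(G)+.019*a; R=toolrot(-19.1,beta)*Ro.from_euler('z',np.pi)
    Rc=toolrot(15,beta)*Ro.from_euler('z',np.pi); ref=np.array([-.325,.957,.347,2.22,2.936,.787,-1.93])
    print(beta,'T',T.round(4),'a',a.round(3))
    gc=G[2]-.045; gx=np.array([.5843,.1614,0])+[-.022*.966,-.022*.259,0]; ac=np.sin(b)*np.array([.966,.259,0])-np.cos(b)*up
    Tc=gx+gc*up+.019*ac
    for nm,pos,RR in(('g',T,R),('pre10',T-.1*a,R),('lift',T+.055*up,R),('out',T+.055*up-.15*f,R),('crateup',Tc+.14*up,Rc),('crate',Tc,Rc)):
        s=ik(pos,RR,ref,p,1,1); print(nm,pos.round(3),[o[1].round(2) for o in s]); 
        if nm=='pre10' and beta==45: path(q0,s[0][1],15,p)
        if s: ref=s[0][1]
E
```

```text
45 T [ 0.6696 -0.0679  0.1366] a [ 0.668 -0.231 -0.707]
g [ 0.67  -0.068  0.137] [array([-0.3 ,  0.92,  0.33,  2.19,  2.97,  0.65, -1.92])]
pre10 [ 0.603 -0.045  0.207] [array([-0.41,  0.74,  0.38,  2.36,  2.92,  0.63, -1.9 ])]
[[1.93, -0.51, 0.28], [-3.3, 1.7, 6.3]]     [ 0.466 -0.245  0.336]
[[1.99, -0.15, 0.18], [-3.2, 1.9, 6.4]]     [ 0.485 -0.247  0.338]
[[2.0, 0.2, 0.04], [-3.0, 2.0, 6.4]]     [ 0.505 -0.245  0.338]
[[1.96, 0.54, -0.11], [-2.8, 2.2, 6.5]]     [ 0.525 -0.239  0.337]
[[1.88, 0.86, -0.29], [-2.7, 2.3, 6.5]]     [ 0.544 -0.231  0.334]
[[1.75, 1.16, -0.48], [-2.5, 2.5, 6.6]]     [ 0.561 -0.219  0.329]
[[1.58, 1.42, -0.68], [-2.4, 2.6, 6.6]]     [ 0.577 -0.205  0.323]
[[1.37, 1.65, -0.88], [-2.3, 2.8, 6.6]]     [ 0.591 -0.188  0.314]
[[1.12, 1.84, -1.07], [-2.2, 2.9, 6.6]]     [ 0.602 -0.17   0.303]
[[0.83, 1.98, -1.26], [-2.1, 3.1, 6.6]]     [ 0.61  -0.15   0.291]
[[0.53, 2.08, -1.43], [-2.0, 3.2, 6.6]]     [ 0.616 -0.129  0.276]
[[0.2, 2.14, -1.57], [-1.9, 3.3, 6.6]]     [ 0.618 -0.108  0.261]
[[-0.14, 2.15, -1.69], [-1.8, 3.5, 6.5]]     [ 0.616 -0.086  0.244]
[[-0
[... 237 characters left out ...]
  0.192] []
crateup [0.576 0.159 0.232] [array([-0.51,  0.64,  0.21,  2.39,  3.19,  0.66, -1.75])]
crate [0.576 0.159 0.092] [array([-0.47,  1.02,  0.16,  2.43,  3.14,  1.08, -1.76])]
50 T [ 0.6774 -0.0703  0.1428] a [ 0.724 -0.25  -0.643]
g [ 0.677 -0.07   0.143] [array([-0.32,  0.96,  0.35,  2.22,  2.93,  0.79, -1.93])]
pre10 [ 0.605 -0.045  0.207] [array([-0.43,  0.8 ,  0.38,  2.41,  2.89,  0.81, -1.92])]
lift [ 0.677 -0.07   0.198] [array([-0.35,  0.84,  0.38,  2.21,  2.94,  0.66, -1.9 ])]
out [ 0.536 -0.021  0.198] []
crateup [0.577 0.159 0.238] [array([-0.53,  0.68,  0.23,  2.45,  3.18,  0.85, -1.76])]
crate [0.577 0.159 0.098] [array([-0.49,  1.08,  0.17,  2.47,  3.12,  1.27, -1.77])]
```

```bash
python3 - <<'E' | sed 's/np.float64(\([^)]*\))/\1/g'
from plan import *
p=fit(D).x; q0=np.array(D[-1][0]); R=toolrot(-19.1,45)*Ro.from_euler('z',np.pi)
ref=np.array([-.41,.74,.38,2.36,2.92,.63,-1.9])
for pos in([.565,-.03,.25],[.56,-.0,.30],[.55,0,.34]):
    s=ik(np.array(pos),R,ref,p,1,1); print(pos,[o[1].round(2) for o in s])
    if s: b=s[0][1]
    n=15
    for k in (6,8,10,12,15):
        x,Rk=fk(q0+(b-q0)*k/n,p); rk=Ro.from_euler('z',19.1,degrees=True)
        c=[x+Rk.apply([sx*.0375,sy*.0935,-l]) for sx in(1,-1) for sy in(1,-1) for l in(.064,.2)]+[x+Rk.apply([0,sy*.05,0])for sy in(1,-1)]
        c=rk.apply(np.array(c)-[.6569,-.1521,0]); i=c[:,0].argmax(); print('  ',k,x.round(3),'max rack x',c[i].round(3))
path(q0,b,15,p)
E
```

```text
[0.565, -0.03, 0.25] [array([-0.52,  0.63,  0.44,  2.43,  2.87,  0.57, -1.86])]
   6 [ 0.548 -0.206  0.341] max rack x [-0.048 -0.065  0.367]
   8 [ 0.571 -0.173  0.331] max rack x [-0.042 -0.016  0.352]
   10 [ 0.585 -0.134  0.314] max rack x [-0.049  0.034  0.329]
   12 [ 0.586 -0.091  0.291] max rack x [-0.071  0.081  0.3  ]
   15 [ 0.565 -0.03   0.25 ] max rack x [-0.127  0.035  0.25 ]
[0.56, -0.0, 0.3] [array([-0.73,  0.53,  0.61,  2.37,  2.78,  0.37, -1.8 ])]
   6 [ 0.558 -0.178  0.355] max rack x [-0.049 -0.035  0.383]
   8 [ 0.579 -0.138  0.351] max rack x [-0.047  0.02   0.375]
   10 [ 0.588 -0.095  0.342] max rack x [-0.06   0.072  0.359]
   12 [ 0.585 -0.053  0.327] max rack x [-0.085  0.117  0.338]
   15 [ 0.56 -0.    0.3 ] max rack x [-0.141  0.062  0.3  ]
[0.55, 0, 0.34] [array([-0.87,  0.46,  0.79,  2.34,  2.79,  0.23, -1.79])]
   6 [ 0.565 -0.167  0.371] max rack x [-0.047 -0.023  0.4  ]
   8 [ 0.583 -0.125  0.373] max rack x [-0.049  0.033  0.398]
   10 [ 0.588 -0.082  0.368] max rack x [-0.065  0.084  0.387]
   12 [ 0.581 -0.043  0.359] max rack x [-0.093  0.125  0.
[... 360 characters left out ...]
 7.1]]     [ 0.551 -0.187  0.368]
[[1.39, 1.91, 0.31], [-2.3, 1.8, 7.0]]     [ 0.565 -0.167  0.371]
[[1.08, 2.06, 0.15], [-2.4, 2.1, 6.9]]     [ 0.576 -0.147  0.373]
[[0.75, 2.15, -0.01], [-2.5, 2.3, 6.8]]     [ 0.583 -0.125  0.373]
[[0.42, 2.17, -0.16], [-2.6, 2.6, 6.6]]     [ 0.587 -0.104  0.371]
[[0.09, 2.13, -0.3], [-2.7, 2.8, 6.5]]     [ 0.588 -0.082  0.368]
[[-0.23, 2.03, -0.42], [-2.9, 3.0, 6.3]]     [ 0.586 -0.062  0.364]
[[-0.53, 1.88, -0.52], [-3.1, 3.1, 6.2]]     [ 0.581 -0.043  0.359]
[[-0.8, 1.68, -0.6], [-3.2, 3.2, 6.0]]     [ 0.573 -0.026  0.353]
[[-1.04, 1.45, -0.64], [-3.4, 3.3, 5.8]]     [ 0.562 -0.012  0.346]
[[-1.24, 1.18, -0.65], [-3.6, 3.4, 5.6]]     [ 0.55 -0.    0.34]
```

```bash
python3 - <<'E' | sed 's/np.float64(\([^)]*\))/\1/g'
from plan import *
p=fit(D).x; q0=np.array(D[-1][0]); R=toolrot(-19.1,45)*Ro.from_euler('z',np.pi)
b=ik(np.array([.56,-.025,.265]),R,np.array([-.52,.63,.44,2.43,2.87,.57,-1.86]),p,1,1)[0][1]; print(b.round(2))
path(q0,b,15,p)
E
```

```text
[-0.56  0.59  0.47  2.43  2.85  0.52 -1.84]
[[1.83, -0.16, 0.5], [-2.9, 1.4, 6.6]]     [ 0.465 -0.242  0.338]
[[1.84, 0.19, 0.41], [-2.8, 1.6, 6.6]]     [ 0.483 -0.24   0.342]
[[1.8, 0.54, 0.29], [-2.7, 1.7, 6.7]]     [ 0.501 -0.234  0.345]
[[1.72, 0.86, 0.16], [-2.6, 1.9, 6.7]]     [ 0.518 -0.226  0.347]
[[1.59, 1.15, 0.0], [-2.5, 2.1, 6.7]]     [ 0.534 -0.214  0.347]
[[1.43, 1.41, -0.16], [-2.4, 2.3, 6.7]]     [ 0.548 -0.2    0.345]
[[1.23, 1.63, -0.33], [-2.3, 2.5, 6.7]]     [ 0.561 -0.184  0.342]
[[0.99, 1.82, -0.5], [-2.3, 2.6, 6.7]]     [ 0.571 -0.166  0.337]
[[0.73, 1.95, -0.66], [-2.3, 2.8, 6.6]]     [ 0.578 -0.146  0.33 ]
[[0.45, 2.05, -0.81], [-2.2, 2.9, 6.6]]     [ 0.582 -0.126  0.322]
[[0.16, 2.1, -0.95], [-2.2, 3.1, 6.5]]     [ 0.584 -0.105  0.313]
[[-0.15, 2.1, -1.07], [-2.3, 3.2, 6.5]]     [ 0.582 -0.084  0.302]
[[-0.45, 2.06, -1.17], [-2.3, 3.3, 6.4]]     [ 0.578 -0.063  0.29 ]
[[-0.75, 1.97, -1.24], [-2.3, 3.4, 6.4]]     [ 0.57  -0.044  0.278]
[[-1.04, 1.85, -1.29], [-2.3, 3.5, 6.3]]     [ 0.56  -0.025  0.265]
```

Request:
{"name": "step_arm", "arguments": {
  "increments": [
    [[1.8,-0.2,0.5],[-2.9,1.4,6.6]],
    [[1.8,0.2,0.4],[-2.8,1.6,6.6]],
    [[1.8,0.5,0.3],[-2.7,1.7,6.7]],
    [[1.7,0.9,0.2],[-2.6,1.9,6.7]],
    [[1.6,1.1,0],[-2.5,2.1,6.7]],
    [[1.4,1.4,-0.2],[-2.4,2.3,6.7]],
    [[1.2,1.6,-0.3],[-2.3,2.5,6.7]],
    [[1.0,1.8,-0.5],[-2.3,2.6,6.7]],
    [[0.7,2.0,-0.7],[-2.3,2.8,6.6]],
    [[0.5,2.0,-0.8],[-2.2,2.9,6.6]]
  ]
}}

```text
clock: 3.1
tool_pos: [0.5824, -0.1265, 0.3201]
eef_rot: [0.441, 0.773, -0.054, 0.453]
contact_force: [0.1, 0.7, -0.6]
opening: 0.702
finger_force: 0.0
```

Request:
{"name": "step_arm", "arguments": {
  "increments": [
    [[0.2,2.1,-0.9],[-2.2,3.1,6.5]],
    [[-0.2,2.1,-1.1],[-2.3,3.2,6.5]],
    [[-0.5,2.1,-1.2],[-2.3,3.3,6.4]],
    [[-0.7,2.0,-1.2],[-2.3,3.4,6.4]],
    [[-1.0,1.8,-1.3],[-2.3,3.5,6.3]],
    [[0,0,0],[0,0,0]],
    [[0,0,0],[0,0,0]],
    [[0,0,0],[0,0,0]],
    [[0,0,0],[0,0,0]],
    [[0,0,0],[0,0,0]]
  ]
}}

```text
clock: 4.1
tool_pos: [0.5604, -0.027, 0.264]
eef_rot: [0.156, 0.91, -0.064, 0.378]
contact_force: [0.6, -0.3, 0.3]
opening: 0.696
finger_force: 0.0
```

```bash
python3 - <<'E'
from h import *
from plan import *
s=r.get_state(); q=s['q']; print(s['clock'],q.round(4).tolist(),s['tool_pos'].round(4).tolist(),s['eef_rot'].round(4).tolist())
D.append((q,s['tool_pos'],s['eef_rot'])); p=fit(D); print(p.x.round(4)); print(res(D,p.x).round(4).reshape(-1,6)[3])
E0=Ro.from_quat(s['eef_rot']); Rt=toolrot(-19.1,45)*Ro.from_euler('z',np.pi); print('rot to go',np.degrees((Rt*E0.inv()).as_rotvec()).round(2))
for n in('side','top'): snap(n,n+'1')
a=cv2.imread('pics/top1.png')[80:290,150:470]; b=cv2.imread('pics/side1.png')[60:380,130:420]
cv2.imwrite('pics/t1.png',cv2.resize(a,None,fx=2.4,fy=2.4))
cv2.imwrite('pics/s1.png',cv2.resize(b,None,fx=1.8,fy=1.8))
E
```

```text
4.1 [-0.2831, 0.5272, 0.0127, 2.4407, 2.4121, 0.6456, -1.4154] [0.5604, -0.027, 0.264] [0.156, 0.9105, -0.0642, 0.3776]
[ 3.5220e-01  5.5920e-01  3.4650e-01  3.2630e-01  1.5732e+00 -4.6500e-02
 -1.3000e-03  2.6000e-03]
[-0.0011  0.001   0.0001 -0.0006  0.      0.0002]
rot to go [-0.04  0.05  0.33]
```

View pics/s1.png

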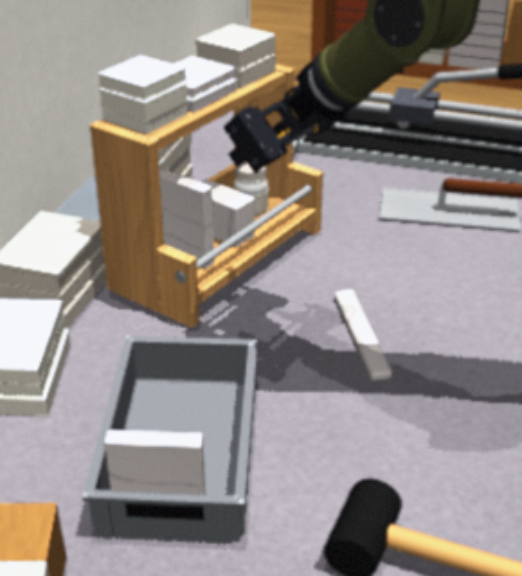

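The side view shows the gripper pitched 45° at (260,140), just in front of the rack and level with the slab at (187,215). Nothing has been disturbed. I'll check the slab's position from the side depth before going in.

```bash
python3 - <<'E'
from h import *
th=np.radians(-19.1); c,s=np.cos(th),np.sin(th); Rr=np.array([[c,-s],[s,c]])
for n in('side0','top0'):
    P=cloud(n[:-1],np.load(n+'.npz')['d']).reshape(-1,3)
    w=np.c_[(P[:,:2]-[.6569,-.1521])@Rr,P[:,2]]
    t=w[(w[:,0]>-.066)&(w[:,0]<.05)&(w[:,1]>.06)&(w[:,1]<.11)&(w[:,2]>.10)&(w[:,2]<.19)]
    top=t[t[:,2]>.174]; print(n,len(t),'top',len(top),np.percentile(top,[3,50,97],axis=0).round(4).tolist())
    fr=t[(t[:,2]<.165)&(t[:,0]<-.04)]; 
    if len(fr): print(' front x',np.median(fr[:,0]).round(4),'y',np.percentile(fr[:,1],[3,97]).round(4))
    b=w[(w[:,2]>.262)&(w[:,2]<.284)&(abs(w[:,1])<.16)&(w[:,0]>-.05)&(w[:,0]<.1)]; print(' board front x',np.percentile(b[:,0],[1,3]).round(4))
    rl=w[(w[:,2]>.082)&(w[:,2]<.096)&(abs(w[:,1])<.12)&(w[:,0]>-.085)&(w[:,0]<-.055)]; print(' rail x',np.median(rl[:,0]).round(4),np.percentile(rl[:,2],95).round(4), len(rl))
E
```

```text
side0 867 top 165 [[-0.0545, 0.0759, 0.1744], [-0.0133, 0.0887, 0.178], [0.0342, 0.0973, 0.181]]
 front x -0.0528 y [0.0771 0.0981]
 board front x [-0.0247 -0.0234]
 rail x -0.0734 0.0913 274
top0 253 top 179 [[-0.0515, 0.0745, 0.1761], [-0.0222, 0.084, 0.1795], [0.0067, 0.0933, 0.1825]]
 front x -0.0519 y [0.0744 0.0934]
 board front x [-0.0227 -0.0203]
 rail x -0.0702 0.0919 374
```

Request:
{"name": "step_arm", "arguments": {
  "increments": [
    [[1.5,-0.5,-1.8],[0,0,0.3]],
    [[1.5,-0.5,-1.8],[0,0,0]],
    [[1.5,-0.5,-1.7],[0,0,0]],
    [[1.5,-0.5,-1.6],[0,0,0]],
    [[1.5,-0.5,-1.6],[0,0,0]],
    [[1.4,-0.5,-1.6],[0,0,0]],
    [[1.2,-0.5,-1.4],[0,0,0]],
    [[1.0,-0.4,-1.2],[0,0,0]],
    [[0,0,0],[0,0,0]],
    [[0,0,0],[0,0,0]]
  ]
}}

```text
clock: 5.2
tool_pos: [0.6708, -0.0657, 0.1366]
eef_rot: [0.153, 0.911, -0.063, 0.377]
contact_force: [0.5, 0.1, -0.1]
opening: 0.705
finger_force: 0.0
```

```bash
python3 - <<'E'
from h import *
s=r.get_state(); print(s['q'].round(3).tolist(),s['tool_pos'].round(4),s['contact_force'].round(2))
p,d=snap('side','side2'); b=p[80:260,160:330,::-1]; cv2.imwrite('pics/s2.png',cv2.resize(b,None,fx=3.3,fy=3.3,interpolation=cv2.INTER_CUBIC))
E
```

```text
[-0.093, 0.865, -0.046, 2.212, 2.623, 0.744, -1.482] [ 0.6708 -0.0657  0.1366] [ 0.5   0.11 -0.14]
```

View pics/s2.png

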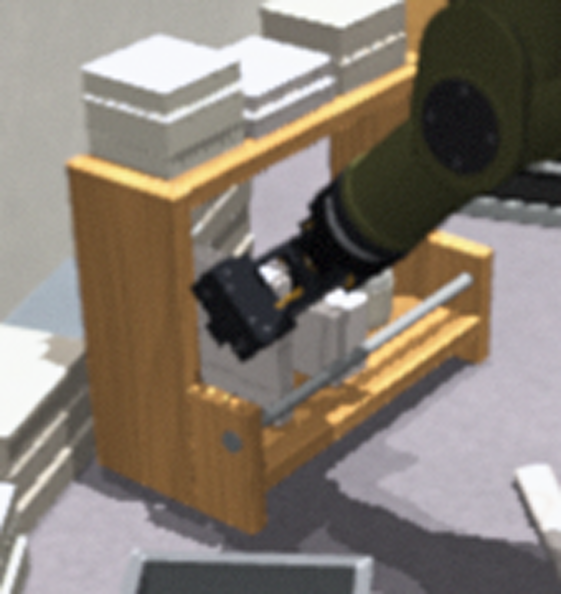

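The fingers straddle the slab's upper front corner at (240,310), and there is no contact. Now I'll close the gripper.

Request:
{"name": "step_arm", "arguments": {
  "increments": [
    [[0,0,0],[0,0,0]],
    [[0,0,0],[0,0,0]],
    [[0,0,0],[0,0,0]],
    [[0,0,0],[0,0,0]],
    [[0,0,0],[0,0,0]],
    [[0,0,0],[0,0,0]],
    [[0,0,0],[0,0,0]],
    [[0,0,0],[0,0,0]],
    [[0,0,0],[0,0,0]],
    [[0,0,0],[0,0,0]]
  ],
  "fingers": 0,
  "grip_force": 58
}}

```text
clock: 6.25
tool_pos: [0.6711, -0.0659, 0.1368]
eef_rot: [0.153, 0.911, -0.063, 0.377]
contact_force: [-1.1, -0.0, 2.0]
opening: 0.218
finger_force: 57.9
```

Request:
{"name": "step_arm", "arguments": {
  "increments": [
    [[0,0,0.2],[0,0,0]],
    [[0,0,0.4],[0,0,0]],
    [[0,0,0.6],[0,0,0]],
    [[0,0,0.6],[0,0,0]],
    [[0,0,0.7],[0,0,0]],
    [[0,0,0.7],[0,0,0]],
    [[0,0,0.7],[0,0,0]],
    [[0,0,0.7],[0,0,0]],
    [[0,0,0.6],[0,0,0]],
    [[0,0,0.2],[0,0,0]]
  ]
}}

```text
clock: 7.25
tool_pos: [0.6715, -0.0657, 0.1918]
eef_rot: [0.153, 0.911, -0.063, 0.378]
contact_force: [0.6, 0.5, -5.9]
opening: 0.218
finger_force: 57.9
```

```bash
python3 - <<'E'
from h import *
s=r.get_state(); print(s['q'].round(3).tolist(),s['tool_pos'].round(4),s['contact_force'].round(2),s['moment'].round(2))
p,d=snap('side','side3'); b=p[80:260,160:330,::-1]; cv2.imwrite('pics/s3.png',cv2.resize(b,None,fx=3.3,fy=3.3,interpolation=cv2.INTER_CUBIC))
E
```

```text
[-0.122, 0.747, 0.001, 2.196, 2.574, 0.613, -1.423] [ 0.6715 -0.0657  0.1918] [ 0.57  0.53 -5.85] [0.56 1.4  0.01]
```

View pics/s3.png

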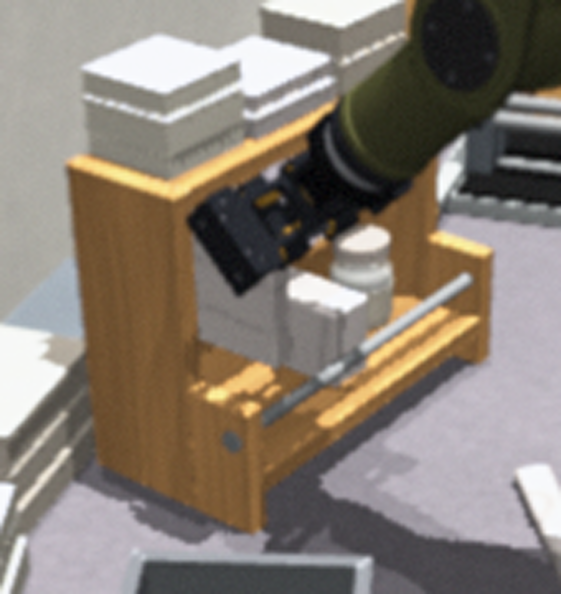

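The slab is lifted level, with its underside well above the board at (235,360) and the neighbours undisturbed. Now I'll draw it forward.

Request:
{"name": "step_arm", "arguments": {
  "increments": [
    [[-0.5,0.2,0],[0,0,0]],
    [[-1.0,0.3,0],[0,0,0]],
    [[-1.1,0.4,0],[0,0,0]],
    [[-1.1,0.4,0],[0,0,0]],
    [[-1.1,0.4,0],[0,0,0]],
    [[-1.1,0.4,0],[0,0,0]],
    [[-1.1,0.3,0.3],[0,0,0]],
    [[-1.0,0.3,0.6],[0,0,0]],
    [[-1.0,0.4,0.8],[0,0,0]],
    [[-0.6,0.2,0.8],[0,0,0]]
  ]
}}

```text
clock: 8.3
tool_pos: [0.5741, -0.0322, 0.2163]
eef_rot: [0.153, 0.911, -0.063, 0.377]
contact_force: [-0.3, -0.2, -6.5]
opening: 0.222
finger_force: 57.9
```

```bash
python3 - <<'E' | sed 's/np.float64(\([^)]*\))/\1/g'
from h import *
from plan import *
s=r.get_state(); q=s['q']; E0=Ro.from_quat(s['eef_rot']); print(q.round(3).tolist(),s['tool_pos'].round(4),s['contact_force'].round(2))
D.append((q,s['tool_pos'],s['eef_rot'])); p=fit(D).x
Rt=toolrot(15,45)*Ro.from_euler('z',np.pi); print('rot to go',np.degrees((Rt*E0.inv()).as_rotvec()).round(2))
ref=q
for z in(.26,.23,.17,.092):
    o=ik(np.array([.576,.159,z]),Rt,ref,p,1,1); print(z,[k[1].round(2) for k in o]); ref=o[0][1] if o else ref
for y,yaw in ((.03,-5),(.09,5)):
    o=ik(np.array([.58,y,.24]),toolrot(yaw,45)*Ro.from_euler('z',np.pi),q,p,1,1); print(y,[k[1].round(2) for k in o])
# empty end wall: edge contrast in top0 along crate y line
img=np.load('top0.npz')['p'].astype(float).mean(2).astype(np.float32)
c=r.calibration('top'); f=K(c); m=np.array([[f,0,c['cx']],[0,f,c['cy']],[0,0,1]])
Rv=cv2.Rodrigues(np.array(c['R']))[0]
ys=np.arange(-.150,-.105,.001); prof=[]
for xc in np.linspace(-.05,.05,21):
    w=np.array([[.5539+xc*.9659-y*.2588,.2749+xc*.2588+y*.9659,.068] for y in ys])
    uv=cv2.projectPoints(w,Rv,np.array(c['t']),m,np.array([c['k1'],0,0,0.]))[0][:,0].astype(np.float32)
    prof.append(cv2.remap(img,uv[:,0][None],uv[:,1][None],cv2.INTER_LINEAR)[0])
pr=np.mean(prof,0); print([(int(round(y*1000)),int(v)) for y,v in zip(ys,pr)][::2])
E
```

```text
[-0.215, 0.659, -0.051, 2.45, 2.511, 0.775, -1.508] [ 0.5741 -0.0322  0.2163] [-0.29 -0.23 -6.5 ]
rot to go [-2.000e-02 -5.000e-02  3.402e+01]
0.26 [array([-0.27,  0.54, -0.19,  2.38,  2.79,  0.59, -1.33])]
0.23 [array([-0.26,  0.62, -0.21,  2.41,  2.81,  0.7 , -1.35])]
0.17 [array([-0.26,  0.78, -0.23,  2.45,  2.85,  0.9 , -1.38])]
0.092 [array([-0.25,  0.99, -0.24,  2.46,  2.89,  1.11, -1.4 ])]
0.03 [array([-0.21,  0.59, -0.1 ,  2.44,  2.66,  0.71, -1.42])]
0.09 [array([-0.23,  0.59, -0.15,  2.43,  2.75,  0.69, -1.39])]
[(-150, 159), (-148, 162), (-146, 158), (-144, 121), (-142, 106), (-140, 147), (-138, 171), (-136, 173), (-134, 173), (-132, 170), (-130, 157), (-128, 147), (-126, 158), (-124, 170), (-122, 171), (-120, 170), (-118, 170), (-116, 170), (-114, 170), (-112, 170), (-110, 170), (-108, 170), (-106, 170)]
```

Request:
{"name": "step_arm", "arguments": {
  "increments": [
    [[-0.3,0.8,0.8],[0,0,1.4]],
    [[-0.3,1.8,0.8],[0,0,3.0]],
    [[0,2.2,0.8],[0,0,4.0]],
    [[0,2.2,0.8],[0,0,4.0]],
    [[0,2.4,0.8],[0,0,4.3]],
    [[0,2.4,0.6],[0,0,4.3]],
    [[0.1,2.3,0.6],[0,0,4.0]],
    [[0.1,2.2,0.4],[0,0,4.0]],
    [[0.1,1.8,0],[0,0,3.0]],
    [[0.1,1.1,0],[0,0,2.0]]
  ]
}}

```text
clock: 9.3
tool_pos: [0.5731, 0.1613, 0.2721]
eef_rot: [-0.122, 0.916, 0.051, 0.38]
contact_force: [0.4, 0.3, -6.9]
opening: 0.22
finger_force: 57.9
```

Request:
{"name": "step_arm", "arguments": {
  "increments": [
    [[0,0,-0.5],[0,0,0]],
    [[0,0,-1.0],[0,0,0]],
    [[0,0,-1.4],[0,0,0]],
    [[0,0,-1.4],[0,0,0]],
    [[0,0,-1.4],[0,0,0]],
    [[0,0,-1.3],[0,0,0]],
    [[0,0,-0.8],[0,0,0]],
    [[0,0,-0.3],[0,0,0]],
    [[0,0,0],[0,0,0]],
    [[0,0,0],[0,0,0]]
  ]
}}

```text
clock: 10.3
tool_pos: [0.5734, 0.1592, 0.1912]
eef_rot: [-0.12, 0.916, 0.05, 0.38]
contact_force: [0.8, -0.3, -5.5]
opening: 0.223
finger_force: 57.9
```

```bash
python3 - <<'E'
from h import *
from plan import *
s=r.get_state(); q=s['q']; E0=Ro.from_quat(s['eef_rot']); print(q.round(3).tolist(),s['tool_pos'].round(4),s['contact_force'].round(2))
Rt=toolrot(15,45)*Ro.from_euler('z',np.pi); print('rot to go',np.degrees((Rt*E0.inv()).as_rotvec()).round(2))
ims=[]
for n in('side','top'):
    p,d=snap(n,n+'4'); ims.append(cv2.resize(p[220:370,160:310,::-1] if n=='side' else p[150:270,150:290,::-1],(400,400),interpolation=cv2.INTER_CUBIC))
cv2.imwrite('pics/m4.png',np.hstack(ims))
th=np.radians(15); c,sn=np.cos(th),np.sin(th); Rr=np.array([[c,-sn],[sn,c]])
for n in('side4','top4'):
    P=cloud(n[:-1],np.load(n+'.npz')['d']).reshape(-1,3)
    w=np.c_[(P[:,:2]-[.5539,.2749])@Rr,P[:,2]]; w=w[(abs(w[:,0])<.09)]
    f=w[(w[:,1]>-.12)&(w[:,1]<-.09)&(w[:,2]>.10)&(w[:,2]<.16)&(w[:,0]>-.03)]
    if len(f)>20: A=np.c_[f[:,0],f[:,2]-.13,np.ones(len(f))]; print(n,'slab inner face: slope x,z ,y0',np.linalg.lstsq(A,f[:,1],rcond=None)[0].round(4),len(f),'x',np.percentile(f[:,0],[1,99]).round(4))
    t=w[(w[:,1]>-.15)&(w[:,1]<-.08)&(w[:,2]>.19)&(w[:,2]<.25)&(w[:,0]>.0)]
    if len(t): print(' top?',np.percentile(t,[2,50,98],axis=0).round(4).tolist(),len(t))
    b=w[(w[:,1]>-.13)&(w[:,1]<-.09)&(w[:,0]>-.05)&(w[:,0]<.05)&(w[:,2]>.07)]
    if len(b): print(' bottom z',np.percentile(b[:,2],[1,3]).round(4))
E
```

```text
[-0.261, 0.731, -0.23, 2.446, 2.831, 0.844, -1.374] [0.5734 0.1592 0.1912] [ 0.78 -0.28 -5.51]
rot to go [-0.03  0.03  0.08]
side4 slab inner face: slope x,z ,y0 [ 0.0026  0.0063 -0.1061] 735 x [-0.0294  0.0491]
 top? [[0.0009, -0.1228, 0.1915], [0.025, -0.106, 0.2178], [0.0487, -0.1022, 0.2344]] 502
 bottom z [0.1052 0.1079]
 top? [[0.0008, -0.1275, 0.2104], [0.0253, -0.118, 0.234], [0.0496, -0.1078, 0.2375]] 172
 bottom z [0.1549 0.198 ]
```

View pics/m4.png

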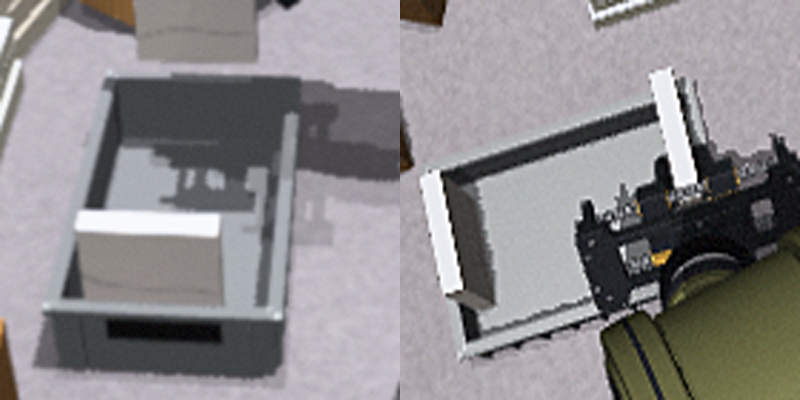

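Both views show the slab square, hanging above the empty end and about 2 mm inside the wall, with the crate and mate undisturbed. I'll shift it 1 mm inward and lower it.

Request:
{"name": "step_arm", "arguments": {
  "increments": [
    [[0,0.1,-0.3],[0,0,0]],
    [[0,0,-0.8],[0,0,0]],
    [[0,0,-1.0],[0,0,0]],
    [[0,0,-1.1],[0,0,0]],
    [[0,0,-1.1],[0,0,0]],
    [[0,0,-1.1],[0,0,0]],
    [[0,0,-1.1],[0,0,0]],
    [[0,0,-1.1],[0,0,0]],
    [[0,0,-1.0],[0,0,0]],
    [[0,0,-0.4],[0,0,0]]
  ]
}}

```text
clock: 11.4
tool_pos: [0.5731, 0.1603, 0.0993]
eef_rot: [-0.12, 0.916, 0.05, 0.379]
contact_force: [0.1, -0.6, -6.4]
opening: 0.224
finger_force: 57.9
```

Request:
{"name": "step_arm", "arguments": {
  "increments": [
    [[0,0,0],[0,0,0]],
    [[0,0,0],[0,0,0]],
    [[0,0,-0.1],[0,0,0]],
    [[0,0,-0.1],[0,0,0]],
    [[0,0,-0.1],[0,0,0]],
    [[0,0,-0.1],[0,0,0]],
    [[0,0,-0.1],[0,0,0]],
    [[0,0,0],[0,0,0]],
    [[0,0,0],[0,0,0]],
    [[0,0,0],[0,0,0]]
  ]
}}

```text
clock: 12.4
tool_pos: [0.5732, 0.1603, 0.0958]
eef_rot: [-0.12, 0.916, 0.05, 0.379]
contact_force: [-0.1, -0.4, -5.2]
opening: 0.222
finger_force: 57.9
```

Request:
{"name": "step_arm", "arguments": {
  "increments": [
    [[0,0,-0.05],[0,0,0]],
    [[0,0,-0.05],[0,0,0]],
    [[0,0,-0.05],[0,0,0]],
    [[0,0,-0.05],[0,0,0]],
    [[0,0,-0.05],[0,0,0]],
    [[0,0,-0.05],[0,0,0]],
    [[0,0,0],[0,0,0]],
    [[0,0,0],[0,0,0]],
    [[0,0,0],[0,0,0]],
    [[0,0,0],[0,0,0]]
  ]
}}

```text
clock: 13.4
tool_pos: [0.5732, 0.1603, 0.0928]
eef_rot: [-0.12, 0.916, 0.05, 0.379]
contact_force: [-0.7, -0.6, -5.3]
opening: 0.221
finger_force: 57.9
```

```bash
python3 - <<'E'
from h import *
s=r.get_state(); print(s['tool_pos'].round(4),s['contact_force'].round(2),s['moment'].round(2))
E
```

```text
[0.5732 0.1603 0.0928] [-0.73 -0.64 -5.33] [-0.31  1.46  0.03]
```

Request:
{"name": "step_arm", "arguments": {
  "increments": [
    [[0,0,-0.05],[0,0,0]],
    [[0,0,-0.05],[0,0,0]],
    [[0,0,0],[0,0,0]],
    [[0,0,0],[0,0,0]],
    [[0,0,0],[0,0,0]],
    [[0,0,0],[0,0,0]],
    [[0,0,0],[0,0,0]],
    [[0,0,0],[0,0,0]],
    [[0,0,0],[0,0,0]],
    [[0,0,0],[0,0,0]]
  ]
}}

```text
clock: 14.4
tool_pos: [0.5732, 0.1603, 0.0918]
eef_rot: [-0.12, 0.916, 0.05, 0.379]
contact_force: [-2.4, -0.5, -3.2]
opening: 0.22
finger_force: 57.9
```

Request:
{"name": "step_arm", "arguments": {
  "increments": [
    [[0,0,-0.05],[0,0,0]],
    [[0,0,0],[0,0,0]],
    [[0,0,0],[0,0,0]],
    [[0,0,0],[0,0,0]],
    [[0,0,0],[0,0,0]],
    [[0,0,0],[0,0,0]],
    [[0,0,0],[0,0,0]],
    [[0,0,0],[0,0,0]],
    [[0,0,0],[0,0,0]],
    [[0,0,0],[0,0,0]]
  ]
}}

```text
clock: 15.4
tool_pos: [0.5732, 0.1603, 0.0918]
eef_rot: [-0.12, 0.916, 0.05, 0.38]
contact_force: [-5.9, -2.4, 5.3]
opening: 0.224
finger_force: 57.9
```

The slab is on the floor. I'll check its position before releasing.

```bash
cat > chk.py <<'E'
from h import *
import sys
tag=sys.argv[1]; th=np.radians(15); c,sn=np.cos(th),np.sin(th); Rr=np.array([[c,-sn],[sn,c]])
ims=[]
for n in('side','top'):
    p,d=snap(n,n+tag); P=cloud(n,d).reshape(-1,3)
    ims.append(cv2.resize(p[200:370,150:320,::-1] if n=='side' else p[150:270,150:290,::-1],(400,400),interpolation=cv2.INTER_CUBIC))
    w=np.c_[(P[:,:2]-[.5539,.2749])@Rr,P[:,2]]; w=w[abs(w[:,0])<.1]
    def face(nm,m):
        f=w[m]
        if len(f)>20: print(n,nm,'slope x,z,y0',np.linalg.lstsq(np.c_[f[:,0],f[:,2]-.1,np.ones(len(f))],f[:,1],rcond=None)[0].round(4),len(f),'x',np.percentile(f[:,0],[1,99]).round(4),'zmax',np.percentile(f[:,2],98).round(4))
    face('slab inner',(w[:,1]>-.115)&(w[:,1]<-.095)&(w[:,2]>.04)&(w[:,2]<.13)&(abs(w[:,0])<.055))
    for nm,y0,y1 in(('mate top',.08,.14),('slab top',-.14,-.09)):
        t=w[(w[:,1]>y0)&(w[:,1]<y1)&(w[:,2]>.128)&(w[:,2]<.142)&(w[:,0]>(.012 if y0<0 else -.06))&(w[:,0]<.06)]
        if len(t): print(n,nm,np.percentile(t,[2,50,98],axis=0).round(4).tolist(),len(t))
    for ax,sg in((1,1),(1,-1),(0,1),(0,-1)):
        e=w[(w[:,2]>.061)&(w[:,2]<.074)&(sg*w[:,ax]>(.062 if ax==0 else .122))&(sg*w[:,ax]<(.09 if ax==0 else .145))&(abs(w[:,1-ax])<(.1 if ax==0 else .07))]
        print(n,'rim','xy'[ax],sg,np.median(e[:,ax]).round(4),len(e))
cv2.imwrite(f'pics/m{tag}.png',np.hstack(ims))
E
python3 chk.py 5
```

```text
side slab inner slope x,z,y0 [-0.0012  0.0054 -0.1045] 1157 x [-0.0488  0.0492] zmax 0.1288
side mate top [[-0.0389, 0.1099, 0.1287], [0.0093, 0.1228, 0.1334], [0.0556, 0.1302, 0.1365]] 483
side slab top [[0.0128, -0.1224, 0.1283], [0.0303, -0.1101, 0.133], [0.0487, -0.1015, 0.1354]] 114
side rim y 1 0.1363 640
side rim y -1 -0.1296 29
side rim x 1 0.0805 352
side rim x -1 -0.0806 333
top mate top [[-0.0399, 0.1061, 0.1288], [0.0076, 0.1159, 0.1343], [0.0574, 0.1268, 0.1379]] 301
top rim y 1 0.1356 57
top rim y -1 nan 0
top rim x 1 0.0815 213
top rim x -1 -0.0803 169
  return _methods._mean(a, axis=axis, dtype=dtype,
  ret = ret.dtype.type(ret / rcount)
```

View pics/m5.png

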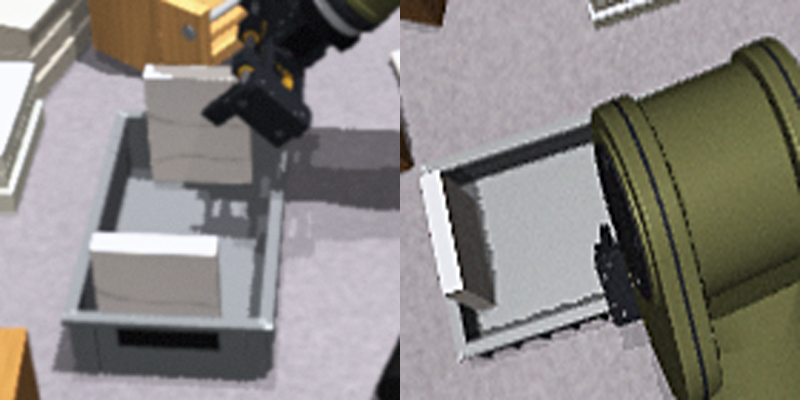

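The slab stands on the floor at about y = -117 mm in the crate frame. It is square and centred across the width, and the crate and mate are undisturbed. I'll relax the grip, open and lift straight up.

Request:
{"name": "step_arm", "arguments": {
  "increments": [
    [[0,0,0.05],[0,0,0]],
    [[0,0,0],[0,0,0]],
    [[0,0,0],[0,0,0]],
    [[0,0,0],[0,0,0]],
    [[0,0,0],[0,0,0]],
    [[0,0,0],[0,0,0]],
    [[0,0,0],[0,0,0]],
    [[0,0,0],[0,0,0]],
    [[0,0,0],[0,0,0]],
    [[0,0,0],[0,0,0]]
  ],
  "grip_force": 6
}}

```text
clock: 16.5
tool_pos: [0.5733, 0.1602, 0.0917]
eef_rot: [-0.12, 0.916, 0.05, 0.379]
contact_force: [-2.2, -0.9, 0.6]
opening: 0.23
finger_force: 6.0
```

Request:
{"name": "step_arm", "arguments": {
  "increments": [
    [[0,0,0],[0,0,0]],
    [[0,0,0],[0,0,0]],
    [[0,0,0],[0,0,0]],
    [[0,0,0],[0,0,0]],
    [[0,0,0],[0,0,0]],
    [[0,0,0],[0,0,0]],
    [[0,0,0],[0,0,0]],
    [[0,0,0],[0,0,0]],
    [[0,0,0],[0,0,0]],
    [[0,0,0],[0,0,0]]
  ],
  "fingers": 0.5
}}

```text
clock: 17.5
tool_pos: [0.5732, 0.1603, 0.0917]
eef_rot: [-0.12, 0.916, 0.05, 0.379]
contact_force: [-0.1, -0.1, 0.6]
opening: 0.504
finger_force: 0.0
```

Request:
{"name": "step_arm", "arguments": {
  "increments": [
    [[0,0,0.5],[0,0,0]],
    [[0,0,1.0],[0,0,0]],
    [[0,0,1.5],[0,0,0]],
    [[0,0,1.5],[0,0,0]],
    [[0,0,1.5],[0,0,0]],
    [[0,0,1.5],[0,0,0]],
    [[0,0,1.5],[0,0,0]],
    [[0,0,1.5],[0,0,0]],
    [[0,0,1.5],[0,0,0]],
    [[0,0,1.0],[0,0,0]]
  ]
}}

```text
clock: 18.5
tool_pos: [0.573, 0.1603, 0.2238]
eef_rot: [-0.12, 0.916, 0.05, 0.38]
contact_force: [-0.9, -0.2, -0.2]
opening: 0.501
finger_force: 0.0
```

```bash
python3 chk.py 6 2>/dev/null
```

```text
side slab inner slope x,z,y0 [ 0.003  -0.0031 -0.1051] 1397 x [-0.0499  0.0489] zmax 0.1281
side mate top [[-0.0394, 0.1096, 0.1286], [0.0096, 0.1221, 0.1332], [0.0557, 0.1305, 0.1364]] 483
side slab top [[0.0128, -0.1233, 0.1285], [0.0312, -0.1112, 0.1329], [0.0491, -0.1024, 0.1359]] 114
side rim y 1 0.1363 650
side rim y -1 -0.1313 69
side rim x 1 0.0804 350
side rim x -1 -0.0806 346
top mate top [[-0.0398, 0.1065, 0.1298], [0.0082, 0.1158, 0.1343], [0.057, 0.1267, 0.1384]] 298
top slab top [[0.0125, -0.1266, 0.1309], [0.031, -0.1172, 0.1345], [0.0498, -0.1077, 0.1383]] 106
top rim y 1 0.1353 57
top rim y -1 -0.1346 83
top rim x 1 0.0807 306
top rim x -1 -0.0808 215
```

View pics/m6.png

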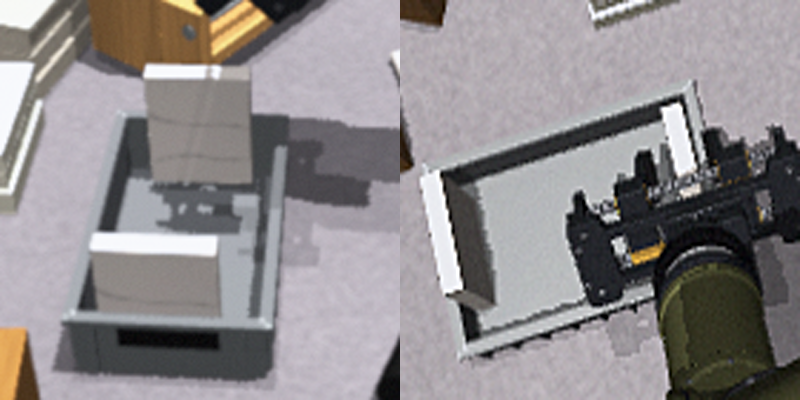

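Both views show the slab standing free, upright and square at y ≈ -117.5 mm, with the mate and crate unmoved. I'm handing in.

```bash
python3 -c "
from plant import r
print(r.finish_job())"
```

```text
the job is handed in; nothing more can be done
None
```

I handed the job in at about 18.5 s of the 43 s allowed, and the hand-in gave no verdict. In the last check the slab stood upright and square in the crate, about 2.5 mm off the empty end wall and centred across its width, with the crate and mate not visibly moved.

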